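# Spin-check the gate wheel, brake it over the slot, return the tape measure

### The arm

A 7-joint arm with a two-finger parallel gripper is mounted at the origin on a cart in front of the work surface, level with it; the furniture and walls round the work are solid. World frame = base frame: x ahead of the robot, y to its left, z up, the work surface at z = 0. Lengths are in m, angles in rad, forces in N, time in s.
With the tool pointing down it reaches from about 0.425 to 0.925 m from the base axis. Payload 6.8 kg.
Tool frame: the origin (TCP) lies between the finger pads; the fingertips stand 11 mm ahead of it and the grasp point (between the pads) lies 8 mm behind it; z points along the fingers, y is the line along which they close (so a half turn about z gives the same grasp; the last joint's range is limited). The gripper opens to 85 mm and grips with 20 to 120 N. Pads are 22 mm wide; open, the fingers measure 114 mm over their backs; the gripper's body (76 mm by 85 mm) begins 54 mm behind the grasp point. The pads swing forward as they close: fully open they stand 13 mm farther back than shut.
Start: joints at [1.23, 0.477, 0.022, 1.555, -0.011, 1.109, -0.083], TCP at [0.156, -0.657, 0.215] pointing down, gripper open.
Joint ranges: [-2.96, 2.96], [-0.34, 2.1], [-1.41, 1.46], [0.24, 2.44], [-1.37, 4.51], [0.17, 1.92], [-2.96, 2.96]. Speed limits (rad/s): [2.39, 2.39, 3.14, 3.14, 3.14, 3.14, 3.14].

### API

Orientations are given as a rotation vector (axis times angle).
In Python, from bench import r gives the robot as it stands.
- The arm moves only by the tool send_rows, never from a script. Its argument "deltas" is a list of rows, each an object of numbers: "dx", "dy", "dz": the shift along the world's x, y, z in mm; "rx", "ry", "rz": the turn, a rotation vector about the world's x, y, z in degrees. A call has 1 to 5 rows; each row is the pose to reach, as a shift and turn from the pose commanded when the call began; what a row does not reach only later rows make up. A row lasts 1/12 s, in which the tool goes at most 41.7 mm and 7.16 degrees, less where a joint would pass 70% of its speed; a pose out of reach is approached as far as the arm can. A call with a gripper value outside its range is refused whole. "jaw" is the finger opening in mm, from 0 to 85.4, set as the call begins (left out, the last holds). The fingers move at their own pace and stop on an object; "newtons" is the grip in N (left out, the last holds). Time passes only in rows, so rows that repeat a pose let the fingers close. It gives the time, the measured TCP pose, the force, the opening and the grip force at its end, in the units of the state.
- r.get_obs(): the state, without advancing time (a new reading comes with each control period).
- r.grab_frame(name): name is "side" or "top"; returns a dict with "frame" (480x640x3 uint8, blue, green, red), "z_map" (480x640 float32, m along the optical axis (not along the pixel's ray), 0 where there is no reading), "vertical_fov" (degrees; the focal length in pixels is half the picture's height over the tangent of half this angle, whatever the lens; pixels are square), "cx", "cy" (the principal point, pixels), "distortion" ([k1, k2, p1, p2, k3] as OpenCV has them; the pictures are not rectified), "xyz" and "orientation" of the camera in the world. Camera axes: x right, y down, z forward; pixel columns grow to the right and rows downward; lengths in m; the calibration is good to about 2 mm. A picture is of the moment at which its call begins.
- r.hand_in(): hands the job in; it is judged then, once.
The state is a dict: "clock": time; "joints": joint angles; "qvel": joint speeds; "tau": joint torques, N m; "tcp_pos": TCP position; "orientation": TCP orientation; "contact_force": force on the tool from outside, world axes, zero at the start; "moment": the same for the moment, N m; "grip_width": finger opening in m; "gripper_force": force on a finger pad.
Only numpy, scipy, OpenCV 4.12 (cv2) and the standard library are available. Lean on these libraries where they do the work, as an engineer would, in place of code of your own. Each camera call takes 0.05 s, during which the arm holds its last target. There are 200 camera calls.

### The job

Check that the gate wheel on the tool-return drum runs freely: push its post so that the wheel spins by itself, untouched, for at least 2 seconds at a turn in five seconds or faster. Then brake it with the fingertips while it still turns, leave it standing with its opening squarely over the fixed slot beneath it, and take your hand away. Last, put the tape measure through the opening and slot so that it drops into the drum, leaving the gate standing open over the slot; do not disturb the label roll or the stapler.

Things in the scene. Friction and masses are not known exactly. Their poses are not given: they have to be found in the camera images.
- return_drum: Fixed grey hollow drum, 294 mm across, 106 mm high to the upper face of its dark steel top plate; inner floor at 5 mm. Origin at the centre of its underside, z up. Its slot lies towards its -x side; on the drum's outside, in the slot's direction, stands a 16 mm wide aluminium pointer, 128 mm high (radius 141 to 157 mm).
- slot (a point): Centre of the fixed slot in the drum's top plate, at the plate's upper face (106 mm above the bench), 80 mm from the drum's axis. The slot is 94 mm long along the radius and 62 mm wide, and is hidden under the gate wheel except where the opening passes.
- gate: Gate wheel: bright steel disc, 272 mm across, 10 mm thick, on a free bearing (turns either way, at rest at first); origin on its axis at its underside (110 mm above the bench; face at 120, 48 mm hub cap up to 131). x points to the middle of its one opening. Pushed, it coasts, losing 0.1 to 0.2 rad/s per second. A fingertip pressing a few N on its face stops it in under 0.4 s or can drag it round.
- gate_opening (a point): Centre of the gate wheel's opening, at the disc's upper face, 80 mm from the axis. The opening is a round-cornered window, 90 mm long along the radius and 60 mm wide; but for post and hub the rest of the disc is flat, closed metal. This point travels round with the wheel.
- gate_post (a point): Middle (half-way up) of the upright steel post on the gate wheel, 16 mm thick, reaching 28 mm above the wheel's face (its foot 26 mm across), 118 mm from the axis, opposite the opening. Pushed sideways by closed fingers it sets the wheel spinning; it travels round with the wheel, so get out of its way.
- tape_centre (a point): Centre of the tape measure (half-way up): a yellow and black case standing upright, 34 mm thick along its x, 70 mm long along its y, 64 mm high (z up; the bench is 32 mm below this point), 0.21 kg. Take it across its 34 mm thickness. It passes the slot upright with its long side (y) along the drum's radius.
- label_roll: White label roll, 78 mm across, 63 mm high, standing on the bench; origin at the centre of its underside. Bystander.
- stapler: Dark grey desk stapler, 34 x 150 x 47 mm, long side along its y; origin at the centre of its underside. Bystander.
There are look-alikes about, which are no part of the job. Leave any purple look-alike of the part that bears tape_centre alone.

How it is judged:
On the way, in this order (a step that is already met when the one before it is completed fails the run):
1. The gate wheel spins freely, untouched, faster than 0.9 rad/s (angular speed of gate above 0.9 rad/s and contact force between anything else and gate below 0.1 N), for 1.8 s.
2. The gate wheel is touched by the robot while it still turns (faster than 0.1 rad/s) (angular speed of gate above 0.1 rad/s and contact force between any of the fingers, the arm and gate above 0.2 N).
3. The gate wheel stands still, untouched, with its opening over the slot (centres within 12 mm, seen from above), the tape measure not yet in the drum (horizontal distance between gate_opening and slot below 0.012 m and angular speed of gate below 0.05 rad/s and contact force between anything else and gate below 0.1 N and horizontal distance between tape_centre and return_drum above 0.15 m), for 0.3 s.
At the end, for the whole second after the job is handed in: The tape measure lies at rest inside the drum, below its top plate, and the gate wheel stands still with its opening still over the slot (centres within 16 mm, seen from above) (horizontal distance between tape_centre and return_drum below 0.13 m and height (world z) of tape_centre between 0.01 and 0.075 m and linear speed of tape_measure below 0.03 m/s and horizontal distance between gate_opening and slot below 0.016 m and angular speed of gate below 0.05 rad/s); the robot touches nothing.
It fails at once if the label roll is moved more than 30 mm (distance of label_roll from where it was at the start of the episode above 0.03 m).
It fails at once if the stapler is moved more than 30 mm (distance of stapler from where it was at the start of the episode above 0.03 m).
It also fails if it takes over 72 s, if anything falls off the work surface, if the arm or the gripper's body presses on something with over 40 N, if the wrist force passes 120 N, or if a joint passes its speed limit or range.

## Working session

There is one attempt and no reset: what is moved stays moved. The work goes in short steps, Python scripts to look and compute and a tool call to move; the robot and the scene stay as the last step left them, time stands still between calls to the robot, and variables do not carry over. Pictures are saved under pics/ and viewed, at most 10 in all, crops included, and the job is handed in when it is done.

Besides the shell and the picture viewer there is one more tool, called after ">>>" as a command line: name --argument value ..., lists and objects as JSON in quotes. send_rows: Moves the arm, as the interface text tells. Its arguments: {"type":"object","properties":{"deltas":{"type":"array","items":{"type":"object","properties":{"dx":{"type":"number"},"dy":{"type":"number"},"dz":{"type":"number"},"rx":{"type":"number"},"ry":{"type":"number"},"rz":{"type":"number"}}}},"jaw":{"type":"number"},"newtons":{"type":"number"}},"required":["deltas"]}

```bash
ls; mkdir -p pics
cat > h.py <<'E'
import numpy as np, cv2
from scipy.spatial.transform import Rotation as R
from bench import r
def K(f):
    F=240/np.tan(np.radians(f["vertical_fov"])/2); return np.array([[F,0,f["cx"]],[0,F,f["cy"]],[0,0,1]])
def rot(f):
    o=np.array(f["orientation"],float)
    return o if o.shape==(3,3) else R.from_rotvec(o).as_matrix()
def ray(f,u,v):
    p=cv2.undistortPoints(np.array([[[u,v]]],float),K(f),np.array(f["distortion"],float))[0,0]
    return np.array([p[0],p[1],1.])
def px(f,u,v,z=None):
    "world point by depth map, or by plane height z"
    d=rot(f)@ray(f,u,v); c=np.array(f["xyz"])
    s=(z-c[2])/d[2] if z is not None else np.median(f["z_map"][int(v)-1:int(v)+2,int(u)-1:int(u)+2])
    return c+s*d
def cloud(f):
    vv,uu=np.mgrid[:480,:640]
    p=cv2.undistortPoints(np.stack([uu,vv],-1).reshape(-1,1,2).astype(float),K(f),np.array(f["distortion"],float))[:,0]
    z=f["z_map"].reshape(-1,1)
    return (np.array(f["xyz"])+(np.c_[p,np.ones(len(p))]*z)@rot(f).T).reshape(480,640,3)
def proj(f,P):
    Rm=rot(f); q=cv2.projectPoints(np.atleast_2d(P).astype(float),cv2.Rodrigues(Rm.T)[0],-Rm.T@np.array(f["xyz"]),K(f),np.array(f["distortion"],float))[0]
    return q[:,0]
E
python3 - <<'E'
from h import *
import pickle
for n in("top","side"):
    f=r.grab_frame(n); cv2.imwrite(f"pics/{n}0.png",f["frame"]); pickle.dump(f,open(f"{n}0.pkl","wb"))
    print(n,f["xyz"],f["orientation"],f["vertical_fov"],f["distortion"],f["cx"],f["cy"])
o=r.get_obs();print(o["clock"],o["tcp_pos"],o["orientation"])
E
```

```text
pics
top [0.28723451 0.0394141  1.10988574] [-2.04793994  2.16438215 -0.2280417 ] 54.87764780053904 [0.03653946 0.         0.         0.         0.        ] 316.1306817835889 240.1160350477891
side [0.16528142 1.28187129 1.03559115] [-0.36549412  2.66467795 -1.34348553] 42.4455292100772 [-0.11748015  0.          0.          0.          0.        ] 320.56475261986975 231.2112540063663
0.1 [ 0.1555838  -0.65627026  0.21385812] [-3.11878435e+00 -3.64735508e-01  4.42268918e-04]
```

View pics/top0.png

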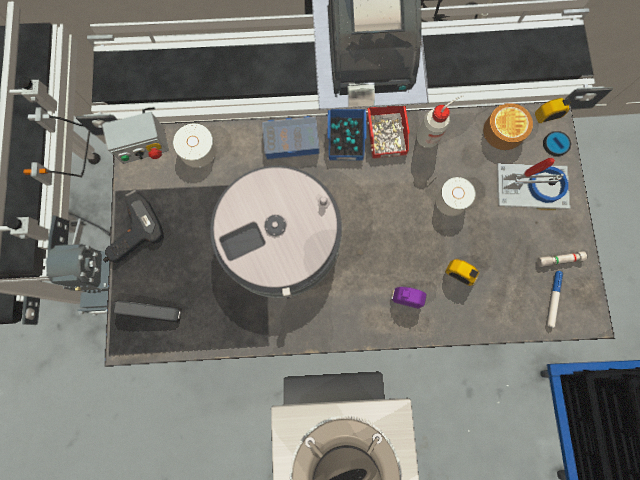

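View pics/side0.png

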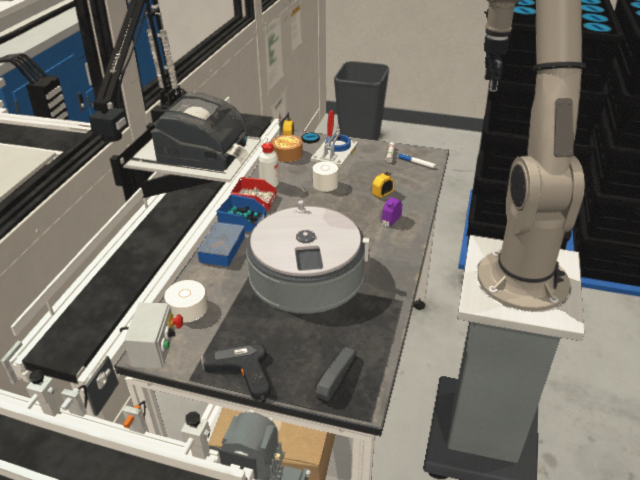

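The top view shows the drum's hub at about (275,225), the opening at (242,241), the post at (323,204) and the pointer at (286,292).

There are three tape candidates: yellow (462,271), purple (409,296) and a yellow thing at (552,110). Purple is excluded. I'll check the other two in an enlarged crop and by their sizes.

Run:
```python
from h import *
import pickle
f=pickle.load(open("top0.pkl","rb")); s=pickle.load(open("side0.pkl","rb"))
im=f["frame"]
A=cv2.resize(im[245:320,380:500],(480,300),interpolation=cv2.INTER_CUBIC)
B=cv2.resize(im[90:165,480:600],(480,300),interpolation=cv2.INTER_CUBIC)[:, :300]
C=cv2.resize(im[160:310,205:355],(600,600),interpolation=cv2.INTER_CUBIC)
cv2.imwrite("pics/crop1.png",np.hstack([A,B])); cv2.imwrite("pics/crop2.png",C)
c=cloud(f)
hsv=cv2.cvtColor(im,cv2.COLOR_BGR2HSV)
for nm,(x0,y0,x1,y1) in dict(y1=(440,250,490,295),y2=(532,92,575,126),roll1=(430,170,485,220),roll2=(168,118,218,170),disc=(205,160,350,300),post=(312,192,335,218),stap=(110,295,185,325),purple=(385,280,432,312)).items():
    P=c[y0:y1,x0:x1].reshape(-1,3); zt=np.percentile(P[:,2],99 if nm!='disc' else 50)
    Q=P[P[:,2]>zt-.006]; 
    if nm=='disc': Q=P[(abs(P[:,2]-.12)<.006)]
    (a,b),wh,ang=cv2.minAreaRect((Q[:,:2]*1000).astype(np.float32))
    print(nm,"ztop",zt.round(4),"mean",Q.mean(0).round(4),"rect",np.round([a,b,*wh,ang],1))
for n,u,v,z in(("hub",275,225,.131),("open",242,241,.12),("posttop",323,202,.148),("pointer",286,292,.128)):
    print(n,px(f,u,v,z).round(4),px(f,u,v).round(4))
```

```text
y1 ztop 0.0687 mean [ 0.4198 -0.2872  0.1189] rect [ 371.3 -137.2   43.6  388.8   19.1]
y2 ztop 0.0684 mean [ 0.8044 -0.5563  0.0991] rect [ 569.3 -270.8   35.3  837.9   39.9]
roll1 ztop 0.0672 mean [ 0.6038 -0.2959  0.0925] rect [ 463.9 -147.2   75.8  513.9   43.4]
roll2 ztop 0.0551 mean [0.7774 0.3192 0.0672] rect [569.6 175.6 619.8  94.   34.4]
disc ztop 0.1172 mean [0.5415 0.1162 0.1203] rect [543.  122.4 272.3 271.3  53.5]
post ztop 0.1502 mean [0.5645 0.0158 0.2199] rect [440.7  23.4  13.1 308.3  86.5]
stap ztop 0.0495 mean [0.3837 0.4572 0.0761] rect [346.7 268.7 473.1  29.3  78.7]
purple ztop 0.0687 mean [ 0.3755 -0.167   0.0953] rect [344.2 -74.8  40.5 252.1  17.4]
hub [0.541  0.1219 0.131 ] [0.5408 0.1219 0.1316]
open [0.5117 0.1964 0.12  ] [0.5148 0.1985 0.1064]
posttop [0.5821 0.0147 0.148 ] [0.5827 0.0146 0.1463]
pointer [0.3939 0.1041 0.128 ] [0.3938 0.104  0.1285]
```

View pics/crop1.png

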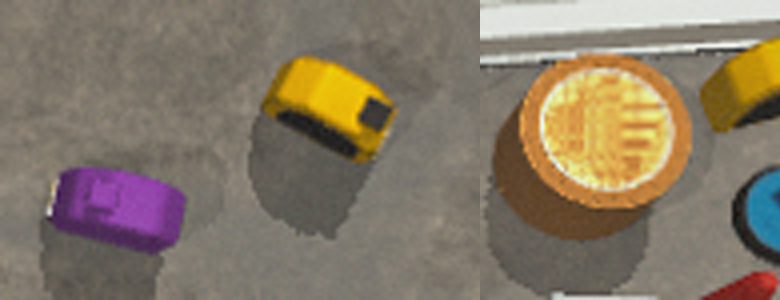

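View pics/crop2.png

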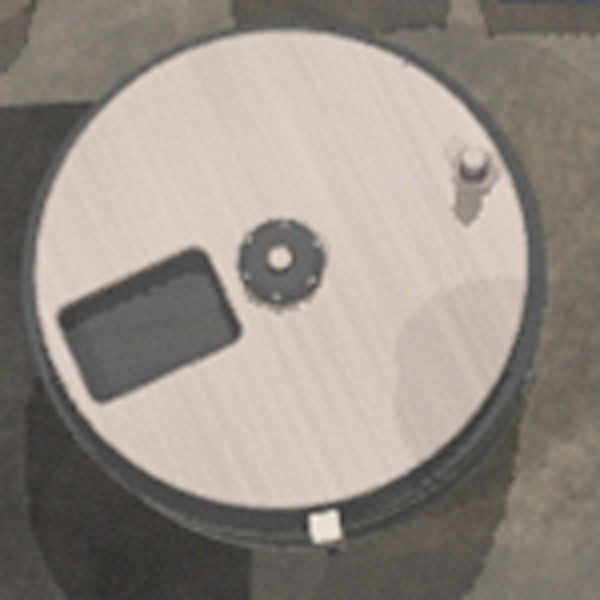

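In the crops, the object at (462,271) is an upright yellow case with a black window. Purple at (409,296) is the named look-alike, and the yellow thing at (552,110) lies behind the orange tub. Next I'll measure both yellow things and the wheel geometry cleanly.

```bash
cat >> h.py <<'E'
def rect(c,box,zl,zh,mask=None):
    x0,y0,x1,y1=box; P=c[y0:y1,x0:x1].reshape(-1,3); m=(P[:,2]>zl)&(P[:,2]<zh)
    if mask is not None: m&=mask[y0:y1,x0:x1].ravel()
    Q=P[m]; (a,b),(w,h),ang=cv2.minAreaRect((Q[:,:2]*1000).astype(np.float32))
    d=R.from_euler('z',ang if w>h else ang+90,degrees=True).apply([1,0,0])
    return dict(n=len(Q),ctr=np.round([a,b],1),size=np.round([max(w,h),min(w,h)],1),longaxis_deg=round(float(np.degrees(np.arctan2(d[1],d[0])))%180,1))
C0=None
def openang(f,ctr):
    "angle of the opening (deg) from pixels deeper than the disc face"
    c=cloud(f); d=c[...,:2]-ctr; rr=np.hypot(d[...,0],d[...,1])
    q=proj(f,[*ctr,.12])[0]
    m=(rr<.122)&(rr>.04)&(c[...,2]<.112)&(c[...,2]>-.02)
    P=c[m]; 
    return np.degrees(np.arctan2((P[:,1]-ctr[1]).mean(),(P[:,0]-ctr[0]).mean())), m.sum()
E
python3 - <<'E'
from h import *
import pickle
f=pickle.load(open("top0.pkl","rb")); c=cloud(f)
h=cv2.cvtColor(f["frame"],cv2.COLOR_BGR2HSV)
for n,b in dict(y1=(440,250,490,295),y2=(532,92,575,126),pur=(385,280,432,312)).items():
    print(n,rect(c,b,.055,.075),rect(c,b,.02,.075))
print("disc",rect(c,(205,160,350,300),.115,.125))
print("pointer",rect(c,(278,284,295,300),.122,.135))
print("post",rect(c,(312,192,335,218),.14,.155))
print("hub",rect(c,(262,212,290,240),.127,.135))
print("roll1",rect(c,(430,170,485,220),.058,.07),"roll2",rect(c,(168,118,218,170),.05,.07),"stap",rect(c,(110,295,185,325),.03,.06))
D=np.array([.5425,.1222])
print(openang(f,D))
for n,u,v,z in(("c1",205+65/4,160+312/4,.12),("c2",205+195/4,160+250/4,.12),("c3",205+238/4,160+335/4,.12),("c4",205+100/4,160+400/4,.12)): print(n,px(f,u,v,z))
E
```

```text
y1 {'n': 318, 'ctr': array([ 429.5, -300.9]), 'size': array([50.7, 35.6]), 'longaxis_deg': 56.3} {'n': 529, 'ctr': array([ 427. , -304.2]), 'size': array([70.8, 35.6]), 'longaxis_deg': 55.4}
y2 {'n': 281, 'ctr': array([ 822.3, -573.7]), 'size': array([54.7, 34.7]), 'longaxis_deg': 98.8} {'n': 548, 'ctr': array([ 816.9, -553.6]), 'size': array([105.7,  42.4]), 'longaxis_deg': 109.5}
pur {'n': 313, 'ctr': array([ 377.3, -176.7]), 'size': array([52.4, 34.9]), 'longaxis_deg': 72.9} {'n': 528, 'ctr': array([ 378. , -173.5]), 'size': array([70.1, 35.6]), 'longaxis_deg': 71.9}
disc {'n': 10056, 'ctr': array([543. , 122.4]), 'size': array([272.3, 271.3]), 'longaxis_deg': 53.5}
pointer {'n': 62, 'ctr': array([400.4, 105.3]), 'size': array([28.4, 16.4]), 'longaxis_deg': 13.5}
post {'n': 43, 'ctr': array([586.7,  14.4]), 'size': array([15.7, 13.1]), 'longaxis_deg': 176.4}
hub {'n': 222, 'ctr': array([542. , 122.3]), 'size': array([43.3, 41.7]), 'longaxis_deg': 35.1}
roll1 {'n': 841, 'ctr': array([ 612.6, -305.2]), 'size': array([78.3, 75.7]), 'longaxis_deg': 154.7} roll2 {'n': 691, 'ctr': array([785.6, 322.9]), 'size': array([93.5, 92.7]), 'longaxis_deg': 42.2} stap {'n': 774, 'ctr': array([381.3, 438.2]), 'size': array([142.1,  29.7]), 'longaxis_deg': 79.6}
(np.float64(111.02455115072367), np.int64(958))
c1 [0.5210112  0.24164381 0.12      ]
c2 [0.55215807 0.16958285 0.12      ]
c3 [0.50280416 0.14732853 0.12      ]
c4 [0.47093288 0.2232038  0.12      ]
```

The target is the yellow and black case at (462,271). It measures 71 x 36 mm at (0.427,-0.304), which is within reach. The other yellow one is about 1.0 m out, beyond reach, and purple is excluded. I'll go to a point behind the post with the fingers closed.

>>> send_rows --deltas '[{"dx":20,"dy":35},{"dx":41,"dy":70},{"dx":62,"dy":105},{"dx":83,"dy":140},{"dx":104,"dy":175}]' --jaw 0

```text
$.deltas[0]: bad value
```

>>> send_rows --deltas '[{"dx":20,"dy":35},{"dx":41,"dy":70},{"dx":62,"dy":105},{"dx":83,"dy":140},{"dx":104,"dy":175}]'

```text
$.deltas[0]: bad value
```

>>> send_rows --deltas '[{"dx":20,"dy":35},{"dx":41,"dy":70},{"dx":62,"dy":105},{"dx":83,"dy":140},{"dx":104,"dy":175}]'

```text
$.deltas[0]: bad value
```

>>> send_rows --deltas '[{"dx":20,"dy":35,"dz":0,"rx":0,"ry":0,"rz":0},{"dx":41,"dy":70,"dz":0,"rx":0,"ry":0,"rz":0},{"dx":62,"dy":105,"dz":0,"rx":0,"ry":0,"rz":0},{"dx":83,"dy":140,"dz":0,"rx":0,"ry":0,"rz":0},{"dx":104,"dy":175,"dz":0,"rx":0,"ry":0,"rz":0}]' --jaw 0

```text
clock: 0.52
tcp_pos: [0.2602, -0.4798, 0.2143]
orientation: [-3.12, -0.364, 0.001]
contact_force: [0.6, -0.5, -0.7]
grip_width: 0.0255
gripper_force: 0.0
```

>>> send_rows --deltas '[{"dx":20,"dy":35,"dz":0,"rx":0,"ry":0,"rz":0},{"dx":40,"dy":70,"dz":0,"rx":0,"ry":0,"rz":0},{"dx":60,"dy":105,"dz":0,"rx":0,"ry":0,"rz":0},{"dx":80,"dy":140,"dz":0,"rx":0,"ry":0,"rz":0},{"dx":100,"dy":175,"dz":0,"rx":0,"ry":0,"rz":0}]'

```text
clock: 0.93
tcp_pos: [0.36, -0.3049, 0.2146]
orientation: [3.12, 0.364, -0.0]
contact_force: [0.7, 0.9, -0.4]
grip_width: -0.0002
gripper_force: 0.0
```

>>> send_rows --deltas '[{"dx":20,"dy":35,"dz":0,"rx":0,"ry":0,"rz":0},{"dx":40,"dy":70,"dz":0,"rx":0,"ry":0,"rz":0},{"dx":60,"dy":105,"dz":0,"rx":0,"ry":0,"rz":0},{"dx":80,"dy":140,"dz":0,"rx":0,"ry":0,"rz":0},{"dx":100,"dy":175,"dz":0,"rx":0,"ry":0,"rz":0}]'

```text
clock: 1.35
tcp_pos: [0.46, -0.13, 0.2147]
orientation: [3.12, 0.365, -0.0]
contact_force: [0.8, -0.8, 0.4]
grip_width: 0.0003
gripper_force: 0.0
```

>>> send_rows --deltas '[{"dx":20,"dy":35,"dz":0,"rx":0,"ry":0,"rz":0},{"dx":40,"dy":70,"dz":0,"rx":0,"ry":0,"rz":0},{"dx":60,"dy":105,"dz":0,"rx":0,"ry":0,"rz":0},{"dx":78,"dy":134,"dz":0,"rx":0,"ry":0,"rz":0},{"dx":78,"dy":134,"dz":0,"rx":0,"ry":0,"rz":0}]'

```text
clock: 1.77
tcp_pos: [0.5402, 0.0103, 0.2149]
orientation: [-3.114, -0.379, -0.004]
contact_force: [0.2, 0.3, 0.1]
grip_width: -0.0001
gripper_force: 0.0
```

>>> send_rows --deltas '[{"dx":0,"dy":0,"dz":-30,"rx":0,"ry":0,"rz":0},{"dx":0,"dy":0,"dz":-55,"rx":0,"ry":0,"rz":0},{"dx":0,"dy":2,"dz":-74,"rx":0,"ry":0,"rz":0},{"dx":0,"dy":2,"dz":-74,"rx":0,"ry":0,"rz":0},{"dx":0,"dy":2,"dz":-74,"rx":0,"ry":0,"rz":0}]'

```text
clock: 2.18
tcp_pos: [0.5368, 0.004, 0.14]
orientation: [-3.12, -0.365, 0.004]
contact_force: [-0.5, 0.2, 0.5]
grip_width: -0.0006
gripper_force: 0.0
```

Now the push along the arc, then lift clear.

>>> send_rows --deltas '[{"dx":12,"dy":0,"dz":0,"rx":0,"ry":0,"rz":0},{"dx":31,"dy":3,"dz":0,"rx":0,"ry":0,"rz":0},{"dx":50,"dy":9,"dz":0,"rx":0,"ry":0,"rz":0},{"dx":68,"dy":19,"dz":0,"rx":0,"ry":0,"rz":0},{"dx":82,"dy":30,"dz":0,"rx":0,"ry":0,"rz":0}]'

```text
clock: 2.6
tcp_pos: [0.6223, 0.0335, 0.1429]
orientation: [3.12, 0.362, 0.005]
contact_force: [-0.0, 0.2, -0.4]
grip_width: -0.0001
gripper_force: 0.0
```

>>> send_rows --deltas '[{"dx":-5,"dy":0,"dz":15,"rx":0,"ry":0,"rz":0},{"dx":-15,"dy":-10,"dz":40,"rx":0,"ry":0,"rz":0},{"dx":-40,"dy":-15,"dz":60,"rx":0,"ry":0,"rz":0},{"dx":-70,"dy":-15,"dz":60,"rx":0,"ry":0,"rz":0},{"dx":-78,"dy":-15,"dz":60,"rx":0,"ry":0,"rz":0}]'

```text
clock: 3.02
tcp_pos: [0.5392, 0.0186, 0.2037]
orientation: [3.119, 0.364, 0.003]
contact_force: [-0.2, -0.3, -1.3]
grip_width: 0.0002
gripper_force: 0.0
```

```bash
cat >> h.py <<'E'
D=np.array([.5425,.1222])
def wheel(f):
    "opening angle deg: pixels see-through at disc face plane; fallback post by depth"
    c=cloud(f); vv,uu=np.mgrid[:480,:640]
    p=cv2.undistortPoints(np.stack([uu,vv],-1).reshape(-1,1,2).astype(float),K(f),np.array(f["distortion"],float))[:,0]
    d=np.c_[p,np.ones(len(p))]@rot(f).T; o=np.array(f["xyz"])
    q=(o+d*((.12-o[2])/d[:,2:3])).reshape(480,640,3)[...,:2]-D
    rr=np.hypot(q[...,0],q[...,1]); m=(rr<.127)&(rr>.033)&(c[...,2]<.113)&(c[...,2]>-.02)
    e=c[...,:2]-D; re=np.hypot(e[...,0],e[...,1]); k=(re>.1)&(re<.135)&(c[...,2]>.138)&(c[...,2]<.152)
    a=q[m].mean(0) if m.sum()>200 else [np.nan]*2; b=e[k].mean(0) if k.sum()>5 else [np.nan]*2
    return round(float(np.degrees(np.arctan2(a[1],a[0]))),1),int(m.sum()),round(float(np.degrees(np.arctan2(b[1],b[0]))),1),int(k.sum())
E
python3 - <<'E'
from h import *
import pickle
print(wheel(pickle.load(open("top0.pkl","rb"))))
for i in range(3):
    t=r.get_obs()["clock"]; print(t,wheel(r.grab_frame("top")))
E
```

```text
(113.4, 1059, -67.9, 44)
3.0167 (113.6, 1052, nan, 0)
3.0667 (113.5, 1055, nan, 0)
3.1167 (113.5, 1056, nan, 0)
```

The wheel reads unmoved, so I'll look at the scene.

Run:
```python
from h import *
f=r.grab_frame("top"); s=r.grab_frame("side"); print(r.get_obs()["clock"],r.get_obs()["contact_force"],wheel(f))
a=cv2.resize(f["frame"][150:310,195:355],(400,400),interpolation=cv2.INTER_CUBIC)
b=cv2.resize(s["frame"][170:330,220:380],(400,400),interpolation=cv2.INTER_CUBIC)
cv2.imwrite("pics/c3.png",np.hstack([a,b]))
```

```text
3.2667 [ 0.63220952  0.64222975 -0.02339729] (113.5, 1057, nan, 0)
```

View pics/c3.png

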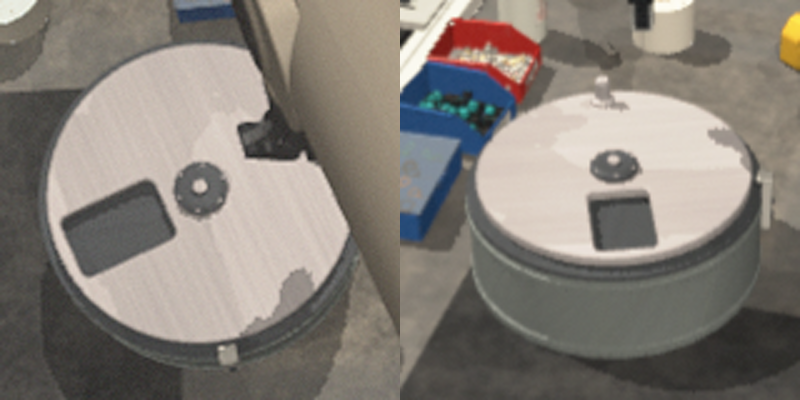

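The wheel hasn't moved. The hand is at about (270,135) in the left half and (643,10) in the right half. I'll check where the reported TCP projects.

Run:
```python
from h import *
o=r.get_obs(); t=np.array(o["tcp_pos"]); print(t,o["joints"],o["contact_force"])
Rt=R.from_rotvec(o["orientation"]).as_matrix(); print(Rt.round(3))
for n in("top","side"):
    f=r.grab_frame(n); cl=cloud(f)
    print(n,"tip proj",proj(f,np.array([t+[0,0,-.011],t+[0,0,.05],[0.5875,.0131,.148],[*D,.131]])).round(0).tolist(), proj(f,[0,0,0]))
    m=(cl[...,2]>.155)&(cl[...,2]<.27)&(abs(cl[...,0]-.55)<.2)&(abs(cl[...,1]-.05)<.2)
    P=cl[m]; 
    for a,b in((.155,.19),(.19,.2),(.2,.21),(.21,.22),(.22,.24),(.24,.27)):
        q=P[(P[:,2]>a)&(P[:,2]<b)]; print(a,b,len(q),q.mean(0).round(3) if len(q) else "",(q.min(0).round(3),q.max(0).round(3)) if len(q) else "")
```

```text
[0.54284697 0.0190794  0.20139184] [ 0.20246533  0.30664078 -0.42643305  1.86439552  0.14915044  1.00003461
 -1.62537101] [ 0.63220952  0.64222975 -0.02339729]
[[ 0.973  0.23   0.002]
 [ 0.23  -0.973  0.   ]
 [ 0.002  0.    -1.   ]]
top tip proj [[322.0, 214.0], [322.0, 206.0], [324.0, 200.0], [275.0, 224.0]] [[344.54269776 475.53959461]]
0.155 0.19 0  
0.19 0.2 0  
0.2 0.21 0  
0.21 0.22 0  
0.22 0.24 11 [0.533 0.025 0.231] (array([0.531, 0.02 , 0.223]), array([0.537, 0.03 , 0.238]))
0.24 0.27 14 [0.528 0.033 0.263] (array([0.524, 0.023, 0.247]), array([0.532, 0.046, 0.27 ]))
side tip proj [[318.0, 191.0], [318.0, 170.0], [302.0, 201.0], [307.0, 233.0]] [[523.90034683 279.63931433]]
0.155 0.19 0  
0.19 0.2 0  
0.2 0.21 0  
0.21 0.22 2 [0.54  0.019 0.218] (array([0.536, 0.017, 0.216]), array([0.543, 0.021, 0.219]))
0.22 0.24 54 [0.544 0.029 0.231] (array([0.534, 0.022, 0.22 ]), array([0.556, 0.038, 0.24 ]))
0.24 0.27 57 [0.542 0.032 0.252] (array([0.528, 0.016, 0.24 ]), array([0.556, 0.054, 0.27 ]))
```

Run:
```python
from h import *
import pickle
s0=pickle.load(open("side0.pkl","rb")); s=r.grab_frame("side"); c=cloud(s); c0=cloud(s0)
d=np.abs(s["frame"].astype(int)-s0["frame"]).sum(2)
for v in range(160,200,2):
    u=np.where(d[v,295:345]>60)[0]+295
    print(v,(u.min(),u.max(),len(u)) if len(u) else "", [tuple(c[v,x].round(3)) for x in (315,318,321)] if len(u) else "")
print("disc z side",np.median(c0[240:250,270:290,2]), "post",px(s0,302,203))
cv2.imwrite("pics/c4.png",cv2.resize(s["frame"][140:215,270:370],(800,600),interpolation=cv2.INTER_CUBIC))
```

```text
160 (np.int64(309), np.int64(322), 14) [(np.float64(0.533), np.float64(0.073), np.float64(0.312)), (np.float64(0.526), np.float64(0.071), np.float64(0.312)), (np.float64(0.531), np.float64(0.029), np.float64(0.288))]
162 (np.int64(309), np.int64(323), 13) [(np.float64(0.531), np.float64(0.077), np.float64(0.309)), (np.float64(0.523), np.float64(0.08), np.float64(0.312)), (np.float64(0.53), np.float64(0.034), np.float64(0.285))]
164 (np.int64(309), np.int64(322), 14) [(np.float64(0.531), np.float64(0.079), np.float64(0.305)), (np.float64(0.525), np.float64(0.076), np.float64(0.304)), (np.float64(0.534), np.float64(0.02), np.float64(0.271))]
166 (np.int64(310), np.int64(321), 12) [(np.float64(0.533), np.float64(0.071), np.float64(0.295)), (np.float64(0.527), np.float64(0.067), np.float64(0.293)), (np.float64(0.534), np.float64(0.021), np.float64(0.266))]
168 (np.int64(310), np.int64(322), 13) [(np.float64(0.535), np.float64(0.067), np.float64(0.286)), (np.float64(0.529), np.float64(0.062), np.float64(0.285)), (np.float64(0.532), np.float64(0.027), np.float64(0.264))]
170 (np.int64(310)
[... 916 characters left out ...]
4(0.033), np.float64(0.237)), (np.float64(0.538), np.float64(0.033), np.float64(0.238)), (np.float64(0.616), np.float64(-0.259), np.float64(0.053))]
180 (np.int64(313), np.int64(320), 8) [(np.float64(0.547), np.float64(0.03), np.float64(0.229)), (np.float64(0.538), np.float64(0.032), np.float64(0.231)), (np.float64(0.616), np.float64(-0.261), np.float64(0.044))]
182 (np.int64(313), np.int64(320), 8) [(np.float64(0.549), np.float64(0.024), np.float64(0.219)), (np.float64(0.54), np.float64(0.028), np.float64(0.223)), (np.float64(0.619), np.float64(-0.269), np.float64(0.032))]
184  
186  
188  
190  
192  
194  
196  
198  
disc z side 0.12031972205640118 post [0.58609506 0.01997309 0.14711551]
```

View pics/c4.png

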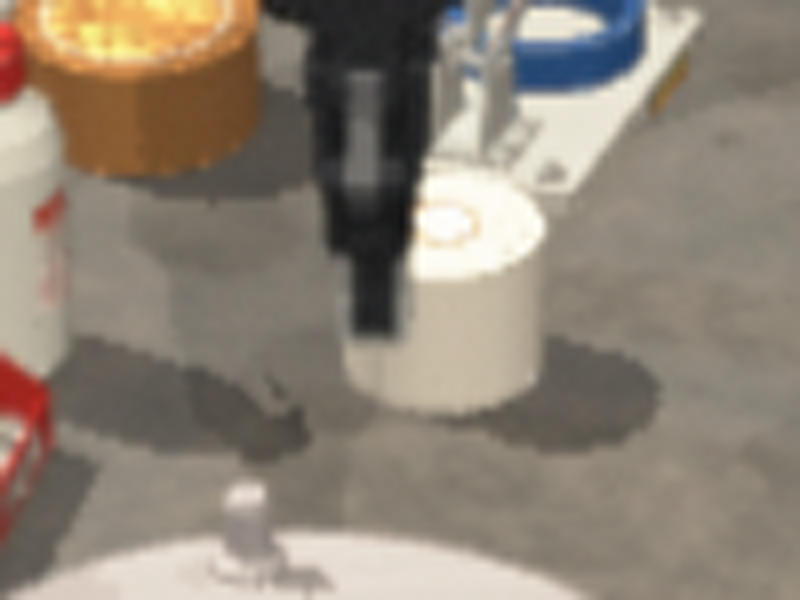

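The picture shows the closed fingertips ending at side pixel (316,182), which is about z = 0.218 with the TCP at 0.201. So the real tips are about 28 mm higher than stated, and the first push passed over the post. I'll go down in steps behind the post and watch the force.

>>> send_rows --deltas '[{"dx":-4,"dy":-14,"dz":-30,"rx":0,"ry":0,"rz":0},{"dx":-5,"dy":-15,"dz":-55,"rx":0,"ry":0,"rz":0},{"dx":-5,"dy":-15,"dz":-66,"rx":0,"ry":0,"rz":0},{"dx":-5,"dy":-15,"dz":-70,"rx":0,"ry":0,"rz":0},{"dx":-5,"dy":-15,"dz":-73,"rx":0,"ry":0,"rz":0}]'

```text
clock: 3.83
tcp_pos: [0.5371, 0.0048, 0.1273]
orientation: [-3.12, -0.366, 0.001]
contact_force: [-0.3, 0.4, 0.4]
grip_width: 0.0002
gripper_force: 0.0
```

>>> send_rows --deltas '[{"dx":0,"dy":0,"dz":-2,"rx":0,"ry":0,"rz":0},{"dx":0,"dy":0,"dz":-4,"rx":0,"ry":0,"rz":0},{"dx":0,"dy":0,"dz":-4,"rx":0,"ry":0,"rz":0}]'

```text
clock: 4.08
tcp_pos: [0.5374, 0.0046, 0.1243]
orientation: [3.12, 0.365, 0.002]
contact_force: [-0.0, 0.3, 0.2]
grip_width: 0.0003
gripper_force: 0.0
```

Run:
```python
from h import *
import pickle
s0=pickle.load(open("side0.pkl","rb")); s=r.grab_frame("side"); c=cloud(s); o=r.get_obs()
print(o["tcp_pos"],o["contact_force"])
d=np.abs(s["frame"].astype(int)-s0["frame"]).sum(2)
for v in range(190,230,2):
    u=np.where(d[v,295:345]>90)[0]+295
    print(v,(u.min(),u.max(),len(u)) if len(u) else "", [c[v,x].round(3).tolist() for x in (317,321)] if len(u) else "")
```

```text
[0.53730916 0.00445668 0.12439881] [ 0.35776335 -0.51526373  1.43142568]
190 (np.int64(315), np.int64(325), 11) [[0.534, 0.057, 0.219], [0.524, 0.054, 0.218]]
192 (np.int64(315), np.int64(325), 11) [[0.536, 0.05, 0.208], [0.526, 0.049, 0.209]]
194 (np.int64(315), np.int64(325), 11) [[0.541, 0.034, 0.191], [0.53, 0.036, 0.194]]
196 (np.int64(317), np.int64(323), 7) [[0.547, 0.016, 0.173], [0.536, 0.017, 0.175]]
198 (np.int64(318), np.int64(323), 6) [[0.548, 0.013, 0.164], [0.537, 0.014, 0.167]]
200 (np.int64(318), np.int64(323), 6) [[0.547, 0.014, 0.159], [0.535, 0.018, 0.164]]
202 (np.int64(318), np.int64(323), 6) [[0.546, 0.02, 0.157], [0.535, 0.019, 0.158]]
204 (np.int64(319), np.int64(322), 4) [[0.547, 0.016, 0.148], [0.536, 0.017, 0.151]]
206  
208  
210  
212 (np.int64(324), np.int64(337), 14) [[0.548, 0.014, 0.122], [0.539, 0.005, 0.117]]
214 (np.int64(326), np.int64(341), 16) [[0.546, 0.02, 0.12], [0.536, 0.019, 0.121]]
216 (np.int64(328), np.int64(344), 17) [[0.543, 0.032, 0.122], [0.533, 0.029, 0.122]]
218 (np.int64(334), np.int64(344), 11) [[0.541, 0.038, 0.12], [0.532, 0.033, 0.118]]
220 (np.int64(336), np.int64(344), 9) [[0.538, 0.049, 0.122], [0.528, 0.047, 0.122]]
222 (np.int64(335), np.int64(344), 10) [[0.535, 0.057, 0.121], [0.524, 0.058, 0.125]]
224 (np.int64(337), np.int64(344), 8) [[0.534, 0.061, 0.119], [0.524, 0.059, 0.119]]
226 (np.int64(338), np.int64(343), 6) [[0.532, 0.069, 0.118], [0.522, 0.067, 0.118]]
228 (np.int64(340), np.int64(344), 5) [[0.53, 0.077, 0.118], [0.519, 0.076, 0.119]]
```

No contact force, although the stated tip would already be below the disc face. That confirms the tip is at TCP z + about 17 mm. I'll lower 9 mm more and push.

>>> send_rows --deltas '[{"dx":0,"dy":0,"dz":-5,"rx":0,"ry":0,"rz":0},{"dx":0,"dy":0,"dz":-9,"rx":0,"ry":0,"rz":0},{"dx":0,"dy":0,"dz":-9,"rx":0,"ry":0,"rz":0}]'

```text
clock: 4.38
tcp_pos: [0.5362, 0.0041, 0.114]
orientation: [3.12, 0.365, -0.002]
contact_force: [0.1, -0.4, -0.4]
grip_width: 0.0001
gripper_force: 0.0
```

>>> send_rows --deltas '[{"dx":12,"dy":0,"dz":0,"rx":0,"ry":0,"rz":0},{"dx":31,"dy":3,"dz":0,"rx":0,"ry":0,"rz":0},{"dx":50,"dy":9,"dz":0,"rx":0,"ry":0,"rz":0},{"dx":68,"dy":19,"dz":0,"rx":0,"ry":0,"rz":0},{"dx":82,"dy":30,"dz":0,"rx":0,"ry":0,"rz":0}]'

```text
clock: 4.8
tcp_pos: [0.6199, 0.0337, 0.1145]
orientation: [3.12, 0.363, 0.0]
contact_force: [0.5, -0.1, -0.1]
grip_width: 0.0
gripper_force: 0.0
```

>>> send_rows --deltas '[{"dx":-5,"dy":0,"dz":15,"rx":0,"ry":0,"rz":0},{"dx":-15,"dy":-10,"dz":40,"rx":0,"ry":0,"rz":0},{"dx":-40,"dy":-15,"dz":60,"rx":0,"ry":0,"rz":0},{"dx":-70,"dy":-15,"dz":60,"rx":0,"ry":0,"rz":0},{"dx":-78,"dy":-15,"dz":60,"rx":0,"ry":0,"rz":0}]'

```text
clock: 5.22
tcp_pos: [0.5373, 0.0185, 0.1759]
orientation: [3.119, 0.364, -0.001]
contact_force: [-0.6, 0.2, -0.1]
grip_width: -0.0001
gripper_force: 0.0
```

Run:
```python
from h import *
for i in range(6):
    t=r.get_obs()["clock"]; f=r.grab_frame("top" if i%2==0 else "side"); print(t,wheel(f))
print(r.get_obs()["tcp_pos"])
```

```text
5.2167 (-162.8, 1086, 17.2, 43)
5.2667 (-160.6, 430, 25.7, 36)
5.3167 (-150.0, 1080, 30.4, 43)
5.3667 (-146.8, 420, 38.4, 37)
5.4167 (-137.2, 1065, 43.8, 52)
5.4667 (-132.6, 412, 50.5, 39)
[0.54165024 0.01924189 0.17455466]
```

The wheel spins at about 2.2 rad/s. I'll hover lower, still clear of the post, let it coast, and fit its motion.

>>> send_rows --deltas '[{"dx":0,"dy":0,"dz":-10,"rx":0,"ry":0,"rz":0},{"dx":0,"dy":5,"dz":-20,"rx":0,"ry":0,"rz":0},{"dx":0,"dy":10,"dz":-28,"rx":0,"ry":0,"rz":0},{"dx":0,"dy":10,"dz":-28,"rx":0,"ry":0,"rz":0},{"dx":0,"dy":10,"dz":-28,"rx":0,"ry":0,"rz":0}]'

```text
clock: 5.93
tcp_pos: [0.5401, 0.0299, 0.1455]
orientation: [-3.12, -0.367, 0.004]
contact_force: [-0.8, 0.5, -0.2]
grip_width: 0.0002
gripper_force: 0.0
```

>>> send_rows --deltas '[{"dx":0,"dy":0,"dz":0,"rx":0,"ry":0,"rz":0},{"dx":0,"dy":0,"dz":0,"rx":0,"ry":0,"rz":0},{"dx":0,"dy":0,"dz":0,"rx":0,"ry":0,"rz":0},{"dx":0,"dy":0,"dz":0,"rx":0,"ry":0,"rz":0},{"dx":0,"dy":0,"dz":0,"rx":0,"ry":0,"rz":0}]'

```text
clock: 6.35
tcp_pos: [0.5409, 0.029, 0.147]
orientation: [3.12, 0.364, 0.001]
contact_force: [-0.3, -0.3, -0.7]
grip_width: 0.0001
gripper_force: 0.0
```

>>> send_rows --deltas '[{"dx":0,"dy":0,"dz":0,"rx":0,"ry":0,"rz":0},{"dx":0,"dy":0,"dz":0,"rx":0,"ry":0,"rz":0},{"dx":0,"dy":0,"dz":0,"rx":0,"ry":0,"rz":0},{"dx":0,"dy":0,"dz":0,"rx":0,"ry":0,"rz":0},{"dx":0,"dy":0,"dz":0,"rx":0,"ry":0,"rz":0}]'

```text
clock: 6.77
tcp_pos: [0.5407, 0.0292, 0.1467]
orientation: [3.12, 0.365, 0.0]
contact_force: [-0.5, -0.4, -0.4]
grip_width: -0.0001
gripper_force: 0.0
```

>>> send_rows --deltas '[{"dx":0,"dy":0,"dz":0,"rx":0,"ry":0,"rz":0},{"dx":0,"dy":0,"dz":0,"rx":0,"ry":0,"rz":0},{"dx":0,"dy":0,"dz":0,"rx":0,"ry":0,"rz":0},{"dx":0,"dy":0,"dz":0,"rx":0,"ry":0,"rz":0},{"dx":0,"dy":0,"dz":0,"rx":0,"ry":0,"rz":0}]'

```text
clock: 7.18
tcp_pos: [0.5407, 0.0292, 0.1467]
orientation: [-3.12, -0.365, 0.0]
contact_force: [-0.6, -0.1, 0.5]
grip_width: -0.0003
gripper_force: 0.0
```

>>> send_rows --deltas '[{"dx":0,"dy":0,"dz":0,"rx":0,"ry":0,"rz":0},{"dx":0,"dy":0,"dz":0,"rx":0,"ry":0,"rz":0},{"dx":0,"dy":0,"dz":0,"rx":0,"ry":0,"rz":0},{"dx":0,"dy":0,"dz":0,"rx":0,"ry":0,"rz":0},{"dx":0,"dy":0,"dz":0,"rx":0,"ry":0,"rz":0}]'

```text
clock: 7.6
tcp_pos: [0.5408, 0.0292, 0.1467]
orientation: [3.12, 0.365, 0.0]
contact_force: [-0.1, 0.3, -0.1]
grip_width: -0.0001
gripper_force: 0.0
```

>>> send_rows --deltas '[{"dx":0,"dy":0,"dz":0,"rx":0,"ry":0,"rz":0},{"dx":0,"dy":0,"dz":0,"rx":0,"ry":0,"rz":0},{"dx":0,"dy":0,"dz":0,"rx":0,"ry":0,"rz":0},{"dx":0,"dy":0,"dz":0,"rx":0,"ry":0,"rz":0},{"dx":0,"dy":0,"dz":0,"rx":0,"ry":0,"rz":0}]'

```text
clock: 8.02
tcp_pos: [0.5407, 0.0292, 0.1467]
orientation: [-3.12, -0.365, -0.0]
contact_force: [0.0, 0.5, 0.2]
grip_width: -0.0003
gripper_force: 0.0
```

```bash
cat > w.py <<'E'
from h import *
import sys
T=[];A=[]
for i in range(int(sys.argv[1])):
    t=r.get_obs()["clock"]; a,n,b,k=wheel(r.grab_frame("top")); 
    ang=a if n>900 else (b+180 if k>30 else None)
    print(t,a,n,b,k)
    if ang is not None: T.append(t);A.append(ang)
A=np.degrees(np.unwrap(np.radians(A))); p=np.polyfit(np.array(T)-T[-1],A,1); t=r.get_obs()["clock"]
print("rate rad/s",np.radians(p[0]),"now",t,"angle",(np.polyval(p,t-T[-1]))%360, r.get_obs()["tcp_pos"],r.get_obs()["contact_force"])
E
python3 w.py 5
```

```text
8.0167 177.4 1071 -2.8 44
8.0667 -176.6 1084 3.0 42
8.1167 -171.0 1085 8.7 43
8.1667 -165.6 1080 14.5 44
8.2167 -160.1 1082 19.9 46
rate rad/s 1.9547687622336551 now 8.2667 angle 205.6200000000001 [0.54074057 0.02917505 0.14672719] [0.28745128 0.24460538 0.19058855]
```

>>> send_rows --deltas '[{"dx":0,"dy":0,"dz":0,"rx":0,"ry":0,"rz":0},{"dx":0,"dy":0,"dz":0,"rx":0,"ry":0,"rz":0},{"dx":0,"dy":0,"dz":0,"rx":0,"ry":0,"rz":0},{"dx":0,"dy":0,"dz":0,"rx":0,"ry":0,"rz":0},{"dx":0,"dy":0,"dz":0,"rx":0,"ry":0,"rz":0}]'

```text
clock: 8.68
tcp_pos: [0.5407, 0.0292, 0.1467]
orientation: [3.12, 0.365, -0.0]
contact_force: [0.1, -0.7, -0.0]
grip_width: 0.0
gripper_force: 0.0
```

>>> send_rows --deltas '[{"dx":0,"dy":0,"dz":0,"rx":0,"ry":0,"rz":0},{"dx":0,"dy":0,"dz":0,"rx":0,"ry":0,"rz":0},{"dx":0,"dy":0,"dz":0,"rx":0,"ry":0,"rz":0},{"dx":0,"dy":0,"dz":0,"rx":0,"ry":0,"rz":0},{"dx":0,"dy":0,"dz":0,"rx":0,"ry":0,"rz":0}]'

```text
clock: 9.1
tcp_pos: [0.5407, 0.0292, 0.1467]
orientation: [-3.12, -0.365, -0.0]
contact_force: [-1.1, -0.1, 0.3]
grip_width: -0.0
gripper_force: 0.0
```

>>> send_rows --deltas '[{"dx":0,"dy":0,"dz":0,"rx":0,"ry":0,"rz":0},{"dx":0,"dy":0,"dz":0,"rx":0,"ry":0,"rz":0},{"dx":0,"dy":0,"dz":0,"rx":0,"ry":0,"rz":0},{"dx":0,"dy":0,"dz":0,"rx":0,"ry":0,"rz":0},{"dx":0,"dy":0,"dz":0,"rx":0,"ry":0,"rz":0}]'

```text
clock: 9.52
tcp_pos: [0.5407, 0.0292, 0.1467]
orientation: [3.12, 0.365, 0.0]
contact_force: [0.0, 0.2, -0.6]
grip_width: 0.0004
gripper_force: 0.0
```

>>> send_rows --deltas '[{"dx":0,"dy":0,"dz":0,"rx":0,"ry":0,"rz":0},{"dx":0,"dy":0,"dz":0,"rx":0,"ry":0,"rz":0},{"dx":0,"dy":0,"dz":0,"rx":0,"ry":0,"rz":0},{"dx":0,"dy":0,"dz":0,"rx":0,"ry":0,"rz":0},{"dx":0,"dy":0,"dz":0,"rx":0,"ry":0,"rz":0}]'

```text
clock: 9.93
tcp_pos: [0.5407, 0.0291, 0.1467]
orientation: [3.12, 0.365, 0.0]
contact_force: [-0.5, 0.3, -0.1]
grip_width: 0.0
gripper_force: 0.0
```

>>> send_rows --deltas '[{"dx":0,"dy":0,"dz":0,"rx":0,"ry":0,"rz":0},{"dx":0,"dy":0,"dz":0,"rx":0,"ry":0,"rz":0},{"dx":0,"dy":0,"dz":0,"rx":0,"ry":0,"rz":0},{"dx":0,"dy":0,"dz":0,"rx":0,"ry":0,"rz":0},{"dx":0,"dy":0,"dz":0,"rx":0,"ry":0,"rz":0}]'

```text
clock: 10.35
tcp_pos: [0.5408, 0.0292, 0.1467]
orientation: [3.12, 0.365, 0.0]
contact_force: [0.3, 0.2, -0.1]
grip_width: 0.0
gripper_force: 0.0
```

>>> send_rows --deltas '[{"dx":0,"dy":0,"dz":0,"rx":0,"ry":0,"rz":0},{"dx":0,"dy":0,"dz":0,"rx":0,"ry":0,"rz":0},{"dx":0,"dy":0,"dz":0,"rx":0,"ry":0,"rz":0},{"dx":0,"dy":0,"dz":0,"rx":0,"ry":0,"rz":0},{"dx":0,"dy":0,"dz":0,"rx":0,"ry":0,"rz":0}]'

```text
clock: 10.77
tcp_pos: [0.5407, 0.0292, 0.1467]
orientation: [3.12, 0.365, 0.0]
contact_force: [0.1, -0.4, 0.0]
grip_width: 0.0
gripper_force: 0.0
```

```bash
python3 w.py 2
```

```text
10.7667 104.5 1051 nan 0
10.8167 109.2 1059 nan 0
rate rad/s 1.6406094968746572 now 10.8667 angle 113.89999999999986 [0.5407117  0.02920891 0.14670236] [0.71918015 0.44648184 0.3426026 ]
```

>>> send_rows --deltas '[{"dx":0,"dy":0,"dz":-22,"rx":0,"ry":0,"rz":0},{"dx":0,"dy":0,"dz":-37,"rx":0,"ry":0,"rz":0},{"dx":0,"dy":0,"dz":-41,"rx":0,"ry":0,"rz":0},{"dx":0,"dy":0,"dz":-42.5,"rx":0,"ry":0,"rz":0},{"dx":0,"dy":0,"dz":-44,"rx":0,"ry":0,"rz":0}]'

```text
clock: 11.28
tcp_pos: [0.5419, 0.0294, 0.1035]
orientation: [-3.12, -0.365, -0.003]
contact_force: [3.2, -1.7, 8.0]
grip_width: -0.0001
gripper_force: 3.0
```

>>> send_rows --deltas '[{"dx":0,"dy":0,"dz":0,"rx":0,"ry":0,"rz":0},{"dx":0,"dy":0,"dz":0,"rx":0,"ry":0,"rz":0}]'

```text
clock: 11.45
tcp_pos: [0.5412, 0.0293, 0.1035]
orientation: [3.12, 0.365, 0.002]
contact_force: [0.3, 0.7, 3.2]
grip_width: -0.0003
gripper_force: 1.4
```

```bash
python3 w.py 3
```

```text
11.45 145.9 1066 nan 0
11.5 145.8 1068 nan 0
11.55 145.8 1068 nan 0
rate rad/s -0.01745329251993919 now 11.6 angle 145.73333333333335 [0.54124111 0.02936787 0.10352809] [ 0.13957902 -0.71904623  4.07614008]
```

It stopped at 145.8°, and the slot direction is 187.0°. I'll drag it about 39° CCW along the arc with the fingertip pressed on, then re-measure.

>>> send_rows --deltas '[{"dx":1.6,"dy":0,"dz":-1,"rx":0,"ry":0,"rz":1},{"dx":4.9,"dy":0.1,"dz":-1,"rx":0,"ry":0,"rz":3},{"dx":9.7,"dy":0.4,"dz":-1,"rx":0,"ry":0,"rz":6},{"dx":14.5,"dy":1,"dz":-1,"rx":0,"ry":0,"rz":9},{"dx":19.3,"dy":1.8,"dz":-1,"rx":0,"ry":0,"rz":12}]'

```text
clock: 12.02
tcp_pos: [0.5618, 0.0312, 0.1035]
orientation: [3.063, 0.693, 0.005]
contact_force: [0.3, 0.4, 11.0]
grip_width: 0.0004
gripper_force: 5.3
```

>>> send_rows --deltas '[{"dx":4.8,"dy":1,"dz":0,"rx":0,"ry":0,"rz":3},{"dx":9.5,"dy":2.4,"dz":0,"rx":0,"ry":0,"rz":6},{"dx":14.1,"dy":3.9,"dz":0,"rx":0,"ry":0,"rz":9},{"dx":18.6,"dy":5.7,"dz":0,"rx":0,"ry":0,"rz":12},{"dx":23,"dy":7.7,"dz":0,"rx":0,"ry":0,"rz":15}]'

```text
clock: 12.43
tcp_pos: [0.5849, 0.0391, 0.1035]
orientation: [2.947, 1.087, 0.005]
contact_force: [-0.7, 0.2, 10.5]
grip_width: 0.0001
gripper_force: 5.0
```

```bash
python3 w.py 2
```

```text
12.4333 172.8 1085 -10.7 49
12.4833 173.9 1085 -8.6 47
rate rad/s 0.38397243543875753 now 12.5333 angle 175.0 [0.58562187 0.03959194 0.10349403] [-0.66154254 -0.2794494  11.71240841]
```

>>> send_rows --deltas '[{"dx":4.3,"dy":2.3,"dz":0,"rx":0,"ry":0,"rz":3},{"dx":8.5,"dy":4.8,"dz":0,"rx":0,"ry":0,"rz":6},{"dx":12.5,"dy":7.5,"dz":0,"rx":0,"ry":0,"rz":9},{"dx":15.2,"dy":9.4,"dz":0,"rx":0,"ry":0,"rz":11},{"dx":16.4,"dy":10.4,"dz":0,"rx":0,"ry":0,"rz":12}]'

```text
clock: 12.95
tcp_pos: [0.6016, 0.0497, 0.1035]
orientation: [2.817, 1.388, 0.006]
contact_force: [-0.6, -0.4, 10.5]
grip_width: -0.0001
gripper_force: 5.1
```

```bash
python3 w.py 3
```

```text
12.95 -175.1 1085 3.6 46
13.0 -175.0 1089 2.8 47
13.05 -175.2 1087 3.5 45
rate rad/s -0.01745329251995139 now 13.1 angle 184.79999999999998 [0.6012548  0.04946611 0.10349812] [ 0.12535738 -0.07120709  9.54171576]
```

>>> send_rows --deltas '[{"dx":1.4,"dy":1.1,"dz":0,"rx":0,"ry":0,"rz":1},{"dx":2.8,"dy":2.3,"dz":0,"rx":0,"ry":0,"rz":2},{"dx":2.8,"dy":2.3,"dz":0,"rx":0,"ry":0,"rz":2},{"dx":2.8,"dy":2.3,"dz":1,"rx":0,"ry":0,"rz":2},{"dx":2.8,"dy":2.3,"dz":3,"rx":0,"ry":0,"rz":2}]'

```text
clock: 13.52
tcp_pos: [0.6018, 0.0512, 0.1046]
orientation: [-2.795, -1.434, 0.001]
contact_force: [0.9, 0.4, -0.1]
grip_width: -0.0001
gripper_force: 0.0
```

>>> send_rows --deltas '[{"dx":0,"dy":0,"dz":10,"rx":0,"ry":0,"rz":0},{"dx":0,"dy":0,"dz":40,"rx":0,"ry":0,"rz":0},{"dx":0,"dy":0,"dz":75,"rx":0,"ry":0,"rz":0},{"dx":0,"dy":0,"dz":100,"rx":0,"ry":0,"rz":0},{"dx":-10,"dy":-20,"dz":110,"rx":0,"ry":0,"rz":0}]'

```text
clock: 13.93
tcp_pos: [0.5947, 0.0368, 0.2197]
orientation: [-2.79, -1.443, -0.013]
contact_force: [0.9, 0.2, 0.8]
grip_width: -0.0
gripper_force: 0.0
```

```bash
python3 w.py 3
python3 - <<'E'
from h import *
f=r.grab_frame("top"); cv2.imwrite("pics/c5.png",cv2.resize(f["frame"][155:305,200:350],(600,600),interpolation=cv2.INTER_CUBIC))
print(r.get_obs()["joints"],r.get_obs()["orientation"])
E
```

```text
13.9333 -177.2 1082 2.5 44
13.9833 -177.6 1088 2.2 41
14.0333 -177.9 1085 1.6 42
rate rad/s -0.12217304763962282 now 14.0833 angle 181.73333333333323 [0.59218555 0.02971859 0.21593713] [-0.72536887 -0.35046756 -0.14898124]
[ 0.29911036  0.40415679 -0.59269936  1.72686577  0.25120921  1.08727592
 -0.99779656] [ 2.79554103e+00  1.43256101e+00 -4.51898739e-04]
```

View pics/c5.png

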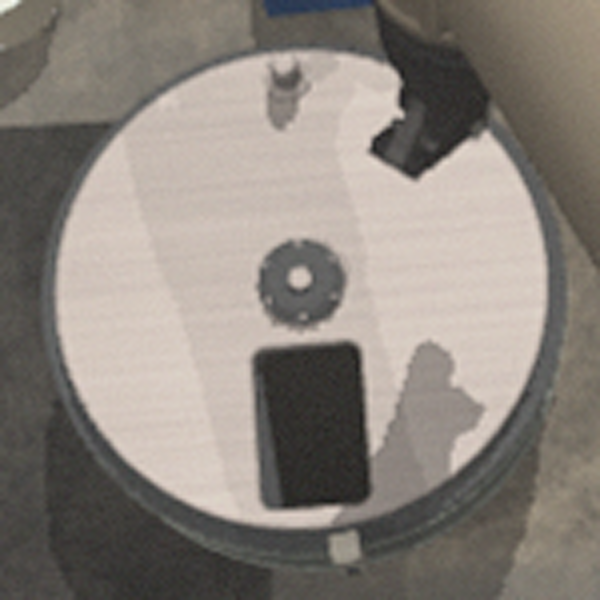

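The opening at (310,425) points almost at the slot, but lift-off kicked the wheel back a few degrees. It is slowly turning and reads about 182°. I'll press down again, re-measure, correct, settle longer and unload gently.

>>> send_rows --deltas '[{"dx":5,"dy":10,"dz":-35,"rx":0,"ry":0,"rz":0},{"dx":8,"dy":20,"dz":-70,"rx":0,"ry":0,"rz":0},{"dx":8,"dy":20,"dz":-95,"rx":0,"ry":0,"rz":0},{"dx":8,"dy":20,"dz":-106,"rx":0,"ry":0,"rz":0},{"dx":8,"dy":20,"dz":-107,"rx":0,"ry":0,"rz":0}]'

```text
clock: 14.55
tcp_pos: [0.5985, 0.0521, 0.1051]
orientation: [-2.792, -1.435, 0.007]
contact_force: [0.3, -0.3, 0.1]
grip_width: 0.0001
gripper_force: 0.0
```

```bash
python3 w.py 3
```

```text
14.55 -178.5 1087 1.0 43
14.6 -178.0 1086 -0.4 44
14.65 -177.4 1084 -0.4 47
rate rad/s 0.19198621771938676 now 14.7 angle 183.13333333333338 [0.60036597 0.05164874 0.10789263] [-0.22717279 -0.08257976  0.11780736]
```

```bash
python3 w.py 6
```

```text
14.7 -176.6 1087 1.8 44
14.75 -176.0 1084 1.8 46
14.8 -175.5 1084 2.4 47
14.85 -174.9 1085 2.8 45
14.9 -174.3 1083 4.5 45
14.95 -173.8 1080 4.0 47
rate rad/s 0.19647420722449496 now 15.0 angle 186.78666666666658 [0.60052681 0.05124548 0.10828076] [ 0.1996133  -0.62514203 -0.34657474]
```

>>> send_rows --deltas '[{"dx":0,"dy":0,"dz":-4.5,"rx":0,"ry":0,"rz":0},{"dx":0,"dy":0,"dz":-5.2,"rx":0,"ry":0,"rz":0},{"dx":0,"dy":0,"dz":-5.2,"rx":0,"ry":0,"rz":0},{"dx":0,"dy":0,"dz":-5.2,"rx":0,"ry":0,"rz":0},{"dx":0,"dy":0,"dz":-5.2,"rx":0,"ry":0,"rz":0}]'

```text
clock: 15.42
tcp_pos: [0.6014, 0.0518, 0.1036]
orientation: [2.794, 1.434, 0.004]
contact_force: [0.5, 0.4, 5.7]
grip_width: -0.0003
gripper_force: 3.1
```

```bash
python3 w.py 4
```

```text
15.4167 -171.9 1088 7.0 47
15.4667 -171.9 1082 5.9 47
15.5167 -171.9 1083 6.9 43
15.5667 -171.8 1082 5.9 46
rate rad/s 0.010471975511968571 now 15.6167 angle 188.2 [0.60133819 0.05176021 0.10352056] [-0.98871841  0.5991499   6.62437556]
```

It now stands at about 187 to 188°. I'll unload gently.

>>> send_rows --deltas '[{"dx":0,"dy":0,"dz":0.3,"rx":0,"ry":0,"rz":0},{"dx":0,"dy":0,"dz":0.6,"rx":0,"ry":0,"rz":0},{"dx":0,"dy":0,"dz":0.9,"rx":0,"ry":0,"rz":0},{"dx":0,"dy":0,"dz":1.2,"rx":0,"ry":0,"rz":0},{"dx":0,"dy":0,"dz":1.6,"rx":0,"ry":0,"rz":0}]'

```text
clock: 16.03
tcp_pos: [0.5998, 0.0511, 0.1037]
orientation: [-2.795, -1.434, 0.002]
contact_force: [-0.4, -0.6, 0.4]
grip_width: -0.0001
gripper_force: 0.0
```

>>> send_rows --deltas '[{"dx":0,"dy":0,"dz":2,"rx":0,"ry":0,"rz":0},{"dx":0,"dy":0,"dz":6,"rx":0,"ry":0,"rz":0},{"dx":0,"dy":0,"dz":20,"rx":0,"ry":0,"rz":0},{"dx":0,"dy":0,"dz":50,"rx":0,"ry":0,"rz":0},{"dx":0,"dy":0,"dz":85,"rx":0,"ry":0,"rz":0}]'

```text
clock: 16.45
tcp_pos: [0.5987, 0.0513, 0.1892]
orientation: [-2.793, -1.434, 0.006]
contact_force: [1.9, -0.7, -0.6]
grip_width: -0.0
gripper_force: 0.0
```

```bash
python3 w.py 6
```

```text
16.45 -173.0 1090 6.7 43
16.5 -172.9 1088 6.8 45
16.55 -173.0 1089 6.6 46
16.6 -173.0 1090 6.8 42
16.65 -173.0 1084 6.7 45
16.7 -173.0 1086 6.7 44
rate rad/s -0.002991993003411581 now 16.75 angle 186.98666666666662 [0.59968867 0.05117568 0.18888282] [-0.32271451  0.86941823 -0.93551425]
```

The gate stands still at 187.0° with the hand off. Next is the tape: I'll move above it, opening the fingers on the way.

>>> send_rows --deltas '[{"dx":-17,"dy":-35,"dz":0,"rx":0,"ry":0,"rz":0},{"dx":-34,"dy":-70,"dz":0,"rx":0,"ry":0,"rz":1},{"dx":-51,"dy":-105,"dz":0,"rx":0,"ry":0,"rz":1},{"dx":-68,"dy":-140,"dz":0,"rx":0,"ry":0,"rz":1},{"dx":-85,"dy":-175,"dz":0,"rx":0,"ry":0,"rz":1}]' --jaw 62 --newtons 40

```text
clock: 17.17
tcp_pos: [0.5133, -0.125, 0.188]
orientation: [-2.781, -1.459, 0.003]
contact_force: [0.9, -1.1, 0.4]
grip_width: 0.0603
gripper_force: 0.0
```

>>> send_rows --deltas '[{"dx":-17,"dy":-35,"dz":0,"rx":0,"ry":0,"rz":0},{"dx":-34,"dy":-70,"dz":0,"rx":0,"ry":0,"rz":0},{"dx":-51,"dy":-105,"dz":0,"rx":0,"ry":0,"rz":0},{"dx":-68,"dy":-140,"dz":-20,"rx":0,"ry":0,"rz":0},{"dx":-85,"dy":-175,"dz":-40,"rx":0,"ry":0,"rz":0}]'

```text
clock: 17.58
tcp_pos: [0.4308, -0.2971, 0.1507]
orientation: [2.782, 1.458, 0.0]
contact_force: [-0.2, -0.7, 0.0]
grip_width: 0.0618
gripper_force: 0.0
```

>>> send_rows --deltas '[{"dx":-1,"dy":-4,"dz":-20,"rx":0,"ry":0,"rz":0},{"dx":-1,"dy":-4,"dz":-40,"rx":0,"ry":0,"rz":0},{"dx":-1,"dy":-4,"dz":-60,"rx":0,"ry":0,"rz":0},{"dx":-1,"dy":-4,"dz":-60,"rx":0,"ry":0,"rz":0},{"dx":-1,"dy":-4,"dz":-60,"rx":0,"ry":0,"rz":0}]'

```text
clock: 18.0
tcp_pos: [0.4296, -0.2984, 0.0898]
orientation: [-2.779, -1.458, 0.003]
contact_force: [0.1, 0.0, 1.1]
grip_width: 0.0618
gripper_force: 0.0
```

Run:
```python
from h import *
s=r.grab_frame("side"); o=r.get_obs(); print(o["tcp_pos"],o["orientation"],o["joints"])
t=np.array(o["tcp_pos"]); q=proj(s,np.array([t,[.427,-.304,.064]])).round(0); print(q)
x,y=q[1].astype(int); print(x-40,y-40)
cv2.imwrite("pics/c6.png",cv2.resize(s["frame"][y-45:y+45,x-60:x+60],(800,600),interpolation=cv2.INTER_CUBIC)); print("crop origin",x-60,y-45)
```

```text
[ 0.43070881 -0.29881028  0.09093378] [-2.78075035e+00 -1.45896790e+00  6.38847598e-04] [ 0.85230368  0.4296942  -0.44893338  1.99802071  0.26183034  0.77070089
 -0.35508704]
[[384. 169.]
 [385. 176.]]
345 136
crop origin 325 131
```

View pics/c6.png

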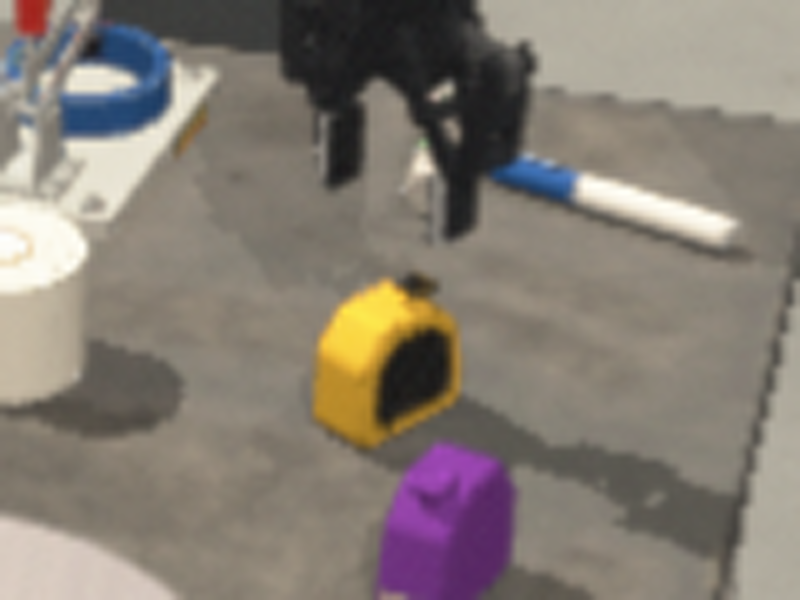

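The picture shows the fingers, with tips at (343,185) and (455,240), straddling the tape at (388,360) across its thickness. I'll descend and grip.

>>> send_rows --deltas '[{"dx":-2,"dy":-4,"dz":-20,"rx":0,"ry":0,"rz":0},{"dx":-2,"dy":-4,"dz":-40,"rx":0,"ry":0,"rz":0},{"dx":-2,"dy":-4,"dz":-60,"rx":0,"ry":0,"rz":0},{"dx":-2,"dy":-4,"dz":-70,"rx":0,"ry":0,"rz":0},{"dx":-2,"dy":-4,"dz":-70,"rx":0,"ry":0,"rz":0}]'

```text
clock: 18.47
tcp_pos: [0.4283, -0.3027, 0.0202]
orientation: [-2.78, -1.459, 0.002]
contact_force: [-0.6, -0.2, 0.3]
grip_width: 0.062
gripper_force: 0.0
```

>>> send_rows --deltas '[{"dx":0,"dy":0,"dz":0,"rx":0,"ry":0,"rz":0},{"dx":0,"dy":0,"dz":0,"rx":0,"ry":0,"rz":0},{"dx":0,"dy":0,"dz":0,"rx":0,"ry":0,"rz":0},{"dx":0,"dy":0,"dz":0,"rx":0,"ry":0,"rz":0},{"dx":0,"dy":0,"dz":0,"rx":0,"ry":0,"rz":0}]' --jaw 25 --newtons 40

```text
clock: 18.88
tcp_pos: [0.4299, -0.3038, 0.0226]
orientation: [2.78, 1.458, 0.002]
contact_force: [-1.1, 0.7, 7.1]
grip_width: 0.0328
gripper_force: 39.8
```

The grip holds at 32.8 mm and 40 N. I'll lift, carry over to the slot, and turn the tape to the radius on the way.

>>> send_rows --deltas '[{"dx":0,"dy":0,"dz":25,"rx":0,"ry":0,"rz":0},{"dx":0,"dy":0,"dz":60,"rx":0,"ry":0,"rz":0},{"dx":0,"dy":0,"dz":98,"rx":0,"ry":0,"rz":0},{"dx":10,"dy":0,"dz":135,"rx":0,"ry":0,"rz":0},{"dx":20,"dy":10,"dz":170,"rx":0,"ry":0,"rz":0}]'

```text
clock: 19.3
tcp_pos: [0.448, -0.2952, 0.1935]
orientation: [2.783, 1.454, -0.001]
contact_force: [0.7, -0.2, -2.5]
grip_width: 0.033
gripper_force: 41.1
```

>>> send_rows --deltas '[{"dx":10,"dy":30,"dz":0,"rx":0,"ry":0,"rz":-5},{"dx":20,"dy":65,"dz":0,"rx":0,"ry":0,"rz":-10},{"dx":25,"dy":100,"dz":0,"rx":0,"ry":0,"rz":-15},{"dx":30,"dy":135,"dz":0,"rx":0,"ry":0,"rz":-20},{"dx":35,"dy":170,"dz":0,"rx":0,"ry":0,"rz":-25}]'

```text
clock: 19.72
tcp_pos: [0.4836, -0.1217, 0.1915]
orientation: [3.034, 0.815, 0.001]
contact_force: [0.3, -1.2, -2.2]
grip_width: 0.0331
gripper_force: 41.1
```

>>> send_rows --deltas '[{"dx":0,"dy":35,"dz":0,"rx":0,"ry":0,"rz":-5},{"dx":-3,"dy":70,"dz":0,"rx":0,"ry":0,"rz":-10},{"dx":-8,"dy":105,"dz":0,"rx":0,"ry":0,"rz":-15},{"dx":-13,"dy":140,"dz":0,"rx":0,"ry":0,"rz":-20},{"dx":-18,"dy":175,"dz":0,"rx":0,"ry":0,"rz":-23.4}]'

```text
clock: 20.13
tcp_pos: [0.4651, 0.0533, 0.1914]
orientation: [3.136, 0.183, 0.001]
contact_force: [2.3, 0.3, -3.0]
grip_width: 0.033
gripper_force: 41.1
```

>>> send_rows --deltas '[{"dx":-2,"dy":35,"dz":0,"rx":0,"ry":0,"rz":0},{"dx":-3,"dy":60,"dz":0,"rx":0,"ry":0,"rz":0},{"dx":-3,"dy":60,"dz":0,"rx":0,"ry":0,"rz":0},{"dx":-3,"dy":60,"dz":0,"rx":0,"ry":0,"rz":0}]'

```text
clock: 20.47
tcp_pos: [0.4624, 0.1133, 0.1914]
orientation: [-3.135, -0.196, -0.001]
contact_force: [0.3, -1.4, -2.1]
grip_width: 0.0332
gripper_force: 41.1
```

Run:
```python
from h import *
o=r.get_obs(); t=np.array(o["tcp_pos"]); y=R.from_rotvec(o["orientation"]).as_matrix()[:,1]
print(o["clock"],t.round(4),"close ang",np.degrees(np.arctan2(y[1],y[0]))%180,o["grip_width"],o["joints"].round(2) if hasattr(o["joints"],"round") else o["joints"])
print("need mm",(np.array([.4631,.1125])-t[:2])*1000)
for n in("top","side"):
    f=r.grab_frame(n); print(n,wheel(f)); c=cloud(f); h=cv2.cvtColor(f["frame"],cv2.COLOR_BGR2HSV)
    m=(h[...,0]>18)&(h[...,0]<34)&(h[...,1]>140)&(c[...,2]>.12)&(c[...,2]<.3)&(np.hypot(c[...,0]-t[0],c[...,1]-t[1])<.1)
    P=c[m]; print(len(P),P.mean(0).round(4) if len(P) else "",np.percentile(P,[2,98],axis=0).round(4).tolist() if len(P) else "")
    if len(P)>10: print(cv2.minAreaRect((P[:,:2]*1000).astype(np.float32)))
    if n=="side":
        q=proj(f,[*t[:2],.15])[0].astype(int); cv2.imwrite("pics/c7.png",cv2.resize(f["frame"][q[1]-60:q[1]+60,q[0]-80:q[0]+80],(800,600),interpolation=cv2.INTER_CUBIC))
```

```text
20.4667 [0.4624 0.1133 0.1914] close ang 97.16119348322174 0.033199567299953624 [ 0.16  0.23 -0.6   2.01  0.16  0.95 -1.97]
need mm [ 0.70465521 -0.75487415]
top (nan, 0, nan, 0)
0  
side (-178.3, 457, 9.1, 37)
322 [0.4592 0.1234 0.2054] [[0.4302, 0.0987, 0.174], [0.4943, 0.1359, 0.2341]]
((459.8574523925781, 128.13861083984375), (67.08264923095703, 64.08543395996094), 13.848694801330566)
```

View pics/c7.png

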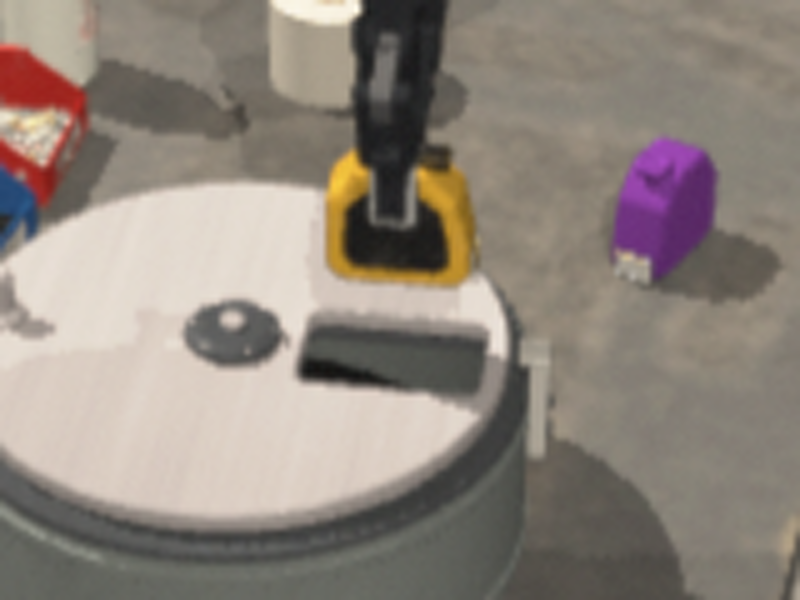

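The tape hangs upright and parallel above the opening at (395,350). Its bottom edge is at row 280 and the fingertips at row 225, so the tips are about 28 mm above the tape's bottom. I'll lower it into the opening and check the gap.

>>> send_rows --deltas '[{"dx":0.5,"dy":-0.5,"dz":-20,"rx":0,"ry":0,"rz":0},{"dx":0.5,"dy":-0.5,"dz":-38,"rx":0,"ry":0,"rz":0},{"dx":0.5,"dy":-0.5,"dz":-52,"rx":0,"ry":0,"rz":0},{"dx":0.5,"dy":-0.5,"dz":-60,"rx":0,"ry":0,"rz":0},{"dx":0.5,"dy":-0.5,"dz":-60,"rx":0,"ry":0,"rz":0}]'

```text
clock: 20.98
tcp_pos: [0.4623, 0.1094, 0.1295]
orientation: [3.135, 0.187, -0.005]
contact_force: [0.5, 0.4, -1.3]
grip_width: 0.0332
gripper_force: 41.0
```

Run:
```python
from h import *
o=r.get_obs(); t=np.array(o["tcp_pos"]); print(t,o["contact_force"])
f=r.grab_frame("side"); print(wheel(f)); c=cloud(f)
q=proj(f,[*t[:2],.13])[0].astype(int); print(q); cv2.imwrite("pics/c8.png",cv2.resize(f["frame"][q[1]-36:q[1]+36,q[0]-48:q[0]+48],(800,600),interpolation=cv2.INTER_CUBIC))
for u in(q[0]-4,q[0]-1,q[0]+2): print([(v,*(c[v,u]*1000).round().astype(int).tolist()) for v in range(q[1]-14,q[1]+22,2)])
```

```text
[0.4623037  0.10936089 0.12945451] [ 0.45435352  0.38687165 -1.33057591]
(nan, 158, 32.1, 72)
[339 235]
[(221, 463, 152, 204), (223, 461, 158, 202), (225, 462, 157, 196), (227, 465, 143, 180), (229, 466, 139, 170), (231, 467, 138, 164), (233, 467, 138, 158), (235, 468, 132, 148), (237, 469, 130, 140), (239, 470, 124, 129), (241, 470, 126, 124), (243, 469, 130, 122), (245, 470, 126, 112), (247, 502, 1, 6), (249, 462, 153, 122), (251, 461, 157, 119), (253, 458, 169, 123), (255, 457, 175, 122)]
[(221, 454, 161, 211), (223, 455, 154, 201), (225, 455, 157, 197), (227, 459, 138, 178), (229, 459, 139, 172), (231, 459, 139, 166), (233, 459, 140, 161), (235, 460, 134, 151), (237, 462, 127, 139), (239, 462, 125, 131), (241, 462, 128, 127), (243, 461, 131, 124), (245, 462, 124, 113), (247, 495, -4, 4), (249, 456, 150, 121), (251, 454, 155, 119), (253, 453, 161, 118), (255, 450, 174, 122)]
[(221, 449, 149, 204), (223, 449, 149, 199), (225, 450, 145, 189), (227, 453, 133, 175), (229, 452, 137, 172), (231, 453, 134, 164), (233, 454, 131, 156), (235, 454, 131, 150), (237, 455, 125, 139), (239, 454, 129, 136), (241, 454, 127, 128), (243, 455, 126, 121), (245, 455, 123, 113), (247, 486, 1, 9), (249, 450, 145, 118), (251, 447, 155, 121), (253, 445, 165, 123), (255, 443, 170, 121)]
```

View pics/c8.png

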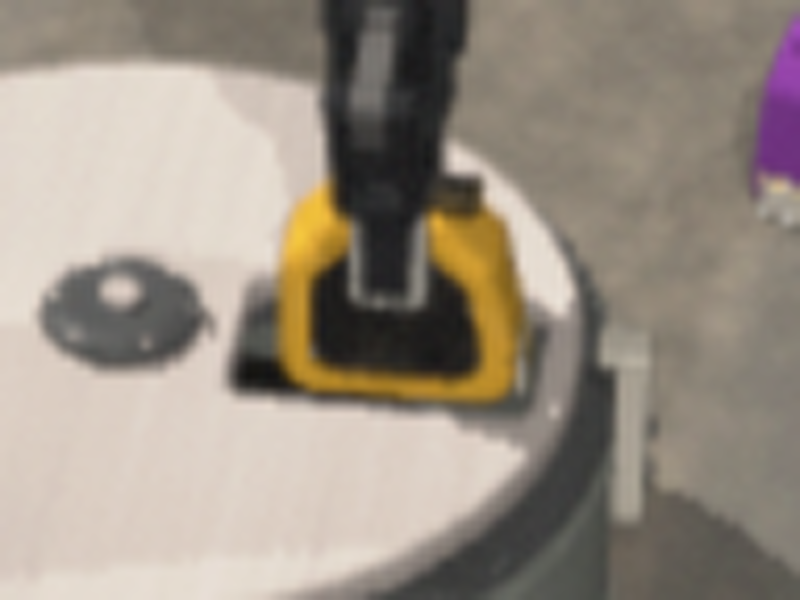

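The tape's lower edge is already inside the opening, at row 400, with fingertips at row 305. Before releasing, I'll check from the saved start frame how the tip height changes with opening.

Run:
```python
from h import *
import pickle
s=pickle.load(open("side0.pkl","rb")); c=cloud(s)
t=np.array([.1556,-.6563,.2139]); print(proj(s,np.array([t,t-[0,0,.02]])))
P=c[40:110,465:520].reshape(-1,3); m=(np.hypot(P[:,0]-t[0],P[:,1]-t[1])<.085)&(P[:,2]>.1)&(P[:,2]<.4)
Q=P[m]; print(len(Q),np.percentile(Q[:,2],[0,1,3,10]).round(4)); L=Q[Q[:,2]<Q[:,2].min()+.02]; print(L.mean(0).round(3),L.min(0).round(3),L.max(0).round(3))
o=r.get_obs(); print(o["tcp_pos"],o["clock"])
```

```text
[[489.7784359   93.68049624]
 [488.94055677  99.33491933]]
809 [0.2424 0.2463 0.2506 0.265 ]
[ 0.16  -0.651  0.253] [ 0.138 -0.712  0.242] [ 0.183 -0.6    0.262]
[0.46299779 0.11002641 0.13054968] 21.0333
```

Open tips stand at TCP + 28 mm and shut ones at + 16.5 mm. At this opening the tips are therefore at about z = 0.150, which matches the depth at row 235. I'll lower about 19 mm more, then release.

>>> send_rows --deltas '[{"dx":2,"dy":1,"dz":-6,"rx":0,"ry":0,"rz":0},{"dx":2,"dy":1,"dz":-12,"rx":0,"ry":0,"rz":0},{"dx":2,"dy":1,"dz":-17,"rx":0,"ry":0,"rz":0},{"dx":2,"dy":1,"dz":-20,"rx":0,"ry":0,"rz":0},{"dx":2,"dy":1,"dz":-20,"rx":0,"ry":0,"rz":0}]'

```text
clock: 21.45
tcp_pos: [0.4649, 0.1121, 0.1104]
orientation: [3.136, 0.19, -0.002]
contact_force: [0.1, 0.1, -1.7]
grip_width: 0.0328
gripper_force: 41.1
```

Run:
```python
from h import *
import time
o=r.get_obs(); print(o["tcp_pos"],o["contact_force"],o["clock"])
f=r.grab_frame("side"); c=cloud(f); q=proj(f,[*o["tcp_pos"][:2],.13])[0].astype(int)
print([(v,*(c[v,q[0]-1]*1000).round().astype(int).tolist(),int(f["frame"][v,q[0]-1].sum())) for v in range(q[1]-10,q[1]+20,1)])
```

```text
[0.46487678 0.11210108 0.11035507] [ 0.12438311  0.0735179  -1.72475918] 21.45
[(226, 455, 165, 200, 96), (227, 455, 166, 198, 108), (228, 454, 168, 197, 110), (229, 457, 155, 184, 129), (230, 457, 158, 183, 136), (231, 455, 163, 184, 119), (232, 457, 156, 176, 96), (233, 461, 142, 162, 92), (234, 461, 140, 158, 93), (235, 462, 138, 153, 98), (236, 462, 136, 149, 114), (237, 461, 141, 150, 99), (238, 460, 145, 150, 104), (239, 460, 145, 147, 111), (240, 461, 142, 141, 129), (241, 461, 139, 136, 240), (242, 463, 131, 127, 313), (243, 464, 127, 120, 137), (244, 463, 132, 121, 85), (245, 464, 128, 115, 88), (246, 464, 129, 113, 131), (247, 463, 132, 112, 310), (248, 460, 144, 119, 525), (249, 458, 150, 121, 621), (250, 457, 153, 120, 624), (251, 457, 154, 118, 621), (252, 456, 158, 118, 620), (253, 455, 163, 119, 618), (254, 454, 167, 119, 617), (255, 452, 174, 122, 619)]
```

The tips are about 10 mm above the face, the tape bottom is below the plate, and there's no contact. Releasing.

>>> send_rows --deltas '[{"dx":0,"dy":0,"dz":0,"rx":0,"ry":0,"rz":0},{"dx":0,"dy":0,"dz":0,"rx":0,"ry":0,"rz":0},{"dx":0,"dy":0,"dz":2,"rx":0,"ry":0,"rz":0},{"dx":0,"dy":0,"dz":4,"rx":0,"ry":0,"rz":0},{"dx":0,"dy":0,"dz":8,"rx":0,"ry":0,"rz":0}]' --jaw 75

```text
clock: 21.92
tcp_pos: [0.4653, 0.1122, 0.1193]
orientation: [3.136, 0.19, -0.0]
contact_force: [-0.6, -0.1, 0.8]
grip_width: 0.0748
gripper_force: 0.0
```

>>> send_rows --deltas '[{"dx":0,"dy":0,"dz":20,"rx":0,"ry":0,"rz":0},{"dx":0,"dy":0,"dz":55,"rx":0,"ry":0,"rz":0},{"dx":0,"dy":0,"dz":90,"rx":0,"ry":0,"rz":0},{"dx":0,"dy":-40,"dz":100,"rx":0,"ry":0,"rz":0},{"dx":10,"dy":-80,"dz":100,"rx":0,"ry":0,"rz":0}]'

```text
clock: 22.33
tcp_pos: [0.4767, 0.0343, 0.2234]
orientation: [-3.135, -0.2, -0.011]
contact_force: [0.7, -0.1, -1.1]
grip_width: 0.0752
gripper_force: 0.0
```

>>> send_rows --deltas '[{"dx":10,"dy":-40,"dz":0,"rx":0,"ry":0,"rz":0},{"dx":10,"dy":-80,"dz":0,"rx":0,"ry":0,"rz":0},{"dx":10,"dy":-120,"dz":0,"rx":0,"ry":0,"rz":0},{"dx":10,"dy":-150,"dz":0,"rx":0,"ry":0,"rz":0},{"dx":10,"dy":-150,"dz":0,"rx":0,"ry":0,"rz":0}]'

```text
clock: 22.75
tcp_pos: [0.4846, -0.1254, 0.2192]
orientation: [3.134, 0.174, -0.0]
contact_force: [0.6, -0.9, 0.0]
grip_width: 0.0748
gripper_force: 0.0
```

```bash
python3 w.py 4
python3 - <<'E'
from h import *
for n in("top","side"):
    f=r.grab_frame(n); c=cloud(f); h=cv2.cvtColor(f["frame"],cv2.COLOR_BGR2HSV)
    m=(h[...,0]>18)&(h[...,0]<34)&(h[...,1]>120)&(c[...,2]>-.05)&(c[...,2]<.3)&(np.hypot(c[...,0]-D[0],c[...,1]-D[1])<.16)
    print(n,m.sum(),c[m].mean(0).round(3) if m.sum() else "",c[m].max(0).round(3) if m.sum() else "",wheel(f))
    vv,uu=np.where(m)
    d=c[...,:2]-[.4631,.1125]; k=(np.hypot(d[...,0],d[...,1])<.03)&(c[...,2]<.11); print("in-slot heights",np.percentile(c[k][:,2],[5,25,50,75,95]).round(3) if k.sum() else "")
E
```

```text
22.75 -173.0 1087 6.8 47
22.8 -173.0 1090 6.7 45
22.85 -173.0 1088 6.7 43
22.9 -172.9 1091 6.9 45
rate rad/s 0.010471975511979604 now 22.95 angle 187.10000000000002 [ 0.48553429 -0.11650221  0.21935182] [-0.44191672 -0.06993908  0.16447343]
top 369 [0.461 0.114 0.062] [0.505 0.136 0.073] (-172.8, 1085, 6.8, 42)
in-slot heights [0.004 0.046 0.065 0.069 0.073]
side 0   (-178.5, 457, 9.6, 37)
in-slot heights [0.103 0.104 0.106 0.107 0.109]
```

The tape stands in the drum with its top at z of about 0.069, so its centre is at about 0.037. The gate stands still at 187°, and the hand is clear. Handing in.

```bash
python3 -c "
from bench import r
print(r.hand_in())"
```

```text
the job is handed in; nothing more can be done
None
```

The job is handed in: the wheel spun free at about 2 rad/s and was braked and left standing open over the slot, the tape measure lies inside the drum, and the label roll and stapler were never approached.

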